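Pack the short toothbrush in its travel tube and snap the cap on

ROBOT

A 6-joint arm with a two-finger parallel gripper is mounted at the origin on the work surface. World frame = base frame: x ahead of the robot, y to its left, z up, the work surface at z = 0. Lengths are in m, angles in rad, forces in N, time in s.
With the tool pointing down it reaches from about 0.35 to 0.975 m from the base axis. Payload 4.9 kg.
Tool frame: the origin (TCP) lies at the very end of the fingers, on their centre line; the grasp point (between the pads) lies 19 mm behind it (manip.grip_depth is the distance from the TCP to the grasp point, in m); z points along the fingers, x is the direction in which the jaws open and shut, and the axes are right-handed (so a half turn about z gives the same grasp; the last joint's range is limited). The gripper opens to 85 mm and grips with 20 to 120 N. Pads are 22 mm wide; open, the fingers measure 114 mm over their backs; the gripper's body (76 mm by 85 mm) begins 54 mm behind the grasp point. The pads swing forward as they close: fully open they stand 13 mm farther back than shut.
Start: joints at [-1.439, 0.053, 1.613, -0, 1.476, -0.119], TCP at [0.155, -0.605, 0.231] pointing down, gripper open.
Joint ranges: [-3.01, 3.01], [-1.01, 2.22], [0.06, 2.58], [-1.02, 4.17], [0.09, 2.62], [-3.14, 3.14]. Speed limits (rad/s): [2.57, 2.57, 3.14, 3.14, 3.14, 3.14].

INTERFACE

Orientations are given as a unit quaternion [w, x, y, z].
In Python, from plant import manip gives the robot as it stands. The module is installed in compiled form; this text tells all that it offers.
- The arm moves only by the shell command python3 -m crank 'ROWS' [OPENING]. ROWS is JSON, a list of rows, each a list of 4 numbers: the shift along the tool's x, y, z in cm, then the turn about the tool's z in units of 6 degrees (1.0 is 6 degrees). A call has 1 to 10 rows; each row shifts and turns the commanded pose from where the row before left it, along the tool's axes as they then stand; what a row does not reach is not made up. A row lasts 1/12 s, in which the tool goes at most 41.7 mm and 7.16 degrees, less where a joint would pass 70% of its speed; a pose out of reach is approached as far as the arm can. A call with a gripper value outside its range is refused whole. OPENING is the opening, from 0 (shut) to 1 (fully open), set as the call begins (- or left out, the last holds). The fingers move at their own pace and stop on an object; the grip force is fixed at half the most. Time passes only in rows, so rows that do not move let the fingers close. It gives the time, the measured TCP pose, the force and the opening at its end, in the units of the state.
- manip.state(): the state, without advancing time (a new reading comes with each control period).
- manip.grab_frame(name): name is "scene" or "top" or "wrist"; returns a dict with "img" (480x640x3 uint8, red, green, blue), "intrinsics" (3x3 intrinsics, pixels), "position" and "orientation" of the camera in the world. Camera axes: x right, y up, looking along -z (the intrinsics and any distortion apply to the point x, -y, -z); pixel columns grow to the right and rows downward; lengths in m; the calibration is good to about 2 mm. A picture is of the moment at which its call begins. There is no depth.
- manip.job_done(): hands the job in, once; it reports no verdict.
The state is a dict: "time": time; "joint_pos": joint angles; "joint_vel": joint speeds; "joint_efforts": joint torques, N m; "tool_pos": TCP position; "tool_rot": TCP orientation; "contact_force": force on the tool from outside, world axes, zero at the start; "ft_torque": the same for the moment, N m; "gripper_width": opening from 0.0 (shut) to 1.0 (fully open).
Only numpy, scipy, OpenCV 4.12 (cv2) and the standard library are available. Lean on these libraries where they do the work, as an engineer would, in place of code of your own. Each camera call takes 0.05 s, during which the arm holds its last target.

TASK

Pack the short toothbrush for a trip: take it out of the toothbrush stand, drop it handle end first into the open travel tube, then set the tube's cap over it and push straight down until it clicks, and keep pushing firmly after the click. Finish while you are still holding the cap pressed hard down onto the tube's soft seal; do not let go or ease off at the end. Leave the long toothbrush and all the other things on the glass shelf where they are.

Things in the scene. Friction and masses are not known exactly. Their poses are not given: they have to be found in the camera images.
- brush_short_centre (a point): The shorter of two white toothbrushes, 138 mm, 22 g, upright in an outer hole of the stand, head up. Point half-way up its axis; z to the head, x to the bristles, y across the head. From the bottom: round handle 13 mm thick (92 mm), tapering to a 9 mm neck (106 to 112 mm up), head 26 mm tall, 12 mm wide in y, x -3 to +9 mm with bristles. Pinch head or neck from above, across y.
- brush_short_foot (a point): Lower end of the short toothbrush's handle, on its axis (the foot tapers to 7 mm across). At the start it stands 10 mm above the glass shelf, 50 mm deep in the stand's hole.
- brush_long_centre (a point): The longer white toothbrush, 170 mm, same shape, in the other outer hole of the stand; point half-way up it. Not to be taken or moved.
- tube_mouth (a point): Centre of the open mouth, at the rim, of the frosted travel tube fixed upright in a steel holder on the glass shelf; z up. Rim 117 mm above the shelf. Bore 18 mm wide, lip rounded, 105 mm deep: the short brush stands 33 mm out of it. Neck 24 mm thick, 22 mm long; six small sprung lugs on it, 13 mm below the rim, stick out to 32 mm. Below the neck the tube is 40 mm thick.
- tube_floor (a point): Centre of the inside floor of the travel tube, 105 mm below its rim.
- seal_top (a point): On the tube's axis at the height of the upper face of its uncompressed seal ring, 22 mm below the rim: the cap's lower edge meets the seal here, just after the click.
- seal (a joint): How far the soft grey seal ring at the foot of the tube's neck is squeezed down (m): 0 free, 0.003 fully squeezed and hard. It pushes back with about 4 N per mm (12 N fully squeezed). A cap that is snapped on and not pushed squeezes it only about 0.5 mm.
- cap_centre (a point): The tube's white cap, a smooth round hood 40 mm across, 63 mm tall, 30 g, hollow (58 mm deep), standing mouth down on the glass shelf. Point half-way up its axis; z to its closed top. Inside, a round bead 6 mm above the lower edge leaves a 29 mm opening. It is pushed on with its axis on the tube's.
- cap_edge (a point): Centre of the cap's lower edge (open mouth), 31.5 mm below cap_centre. Pushed down on the neck, the bead meets the lugs with the edge about 6.5 mm above the seal; the resistance rises to some 4 to 9 N, then drops away as it clicks over them (edge about 3 mm above the seal) and the cap is drawn down to the seal. Snapped on, the cap stays on by itself.
- stand: White ceramic toothbrush stand, a block 50 mm (x) by 150 mm (y) by 60 mm tall, fixed; origin at the centre of its underside, on the glass shelf. Three 16 mm holes 50 mm deep at y = -50, 0 and +50 mm; the middle one is empty.
- tube: The holder with the travel tube; origin on the tube's axis at the underside of the holder's flange, which is the upper face of the glass shelf, 30 mm above the vanity top.
- jar_centre (a point): Frosted jar with a screw lid, 60 mm across, 56 mm tall; its centre. Bystander.
- latch_box_centre (a point): Clear plastic box with a latch, 79 by 114 by 43 mm; its centre. Bystander.
- pad_centre (a point): Yellow silicone scrubbing pad, 55 by 80 by 13 mm, lying; its centre. Bystander.
- soap_bottle_centre (a point): Amber soap bottle without its pump, 62 mm across, 118 mm tall; its centre. Bystander.
- pump_head_centre (a point): Stainless steel pump head lying loose, about 90 mm long, 55 mm wide over its spout, 30 mm high; its middle. Bystander.
- scoop_centre (a point): Blue plastic scoop lying on the shelf, 110 mm long, 38 mm wide, 24 mm high; its middle. Bystander.

How it is judged:
By the outcome, as a careful person would: the job done as asked, in the order asked, and still so for the second after the job is handed in, while the arm keeps its last pose, push and grip.
It also fails if it takes over 62 s, if anything falls off the work surface, if the arm or the gripper's body presses on something with over 40 N, if the wrist force passes 120 N, or if a joint passes its speed limit or range.

## Working session

There is one attempt and no reset: what is moved stays moved. The work goes in short steps, Python scripts to look and compute and a shell command to move; the robot and the scene stay as the last step left them, time stands still between calls to the robot, and variables do not carry over. Pictures are saved under pics/ and viewed, and the job is handed in when it is done.

```bash
mkdir -p pics; cat > h.py <<'E'
import numpy as np,cv2
from plant import manip
from scipy.spatial.transform import Rotation as R
def grab(n,f):
    d=manip.grab_frame(n); cv2.imwrite('pics/'+f+'.png',d['img'][:,:,::-1])
    np.savez('pics/'+f+'.npz',**{k:np.array(v) for k,v in d.items()}); return d
def load(f): return np.load('pics/'+f+'.npz')
def Rc(d): q=np.array(d['orientation']); return R.from_quat(q[[1,2,3,0]]).as_matrix()
def ray(d,u,v):
    K=np.array(d['intrinsics']); c=np.array([(u-K[0,2])/K[0,0],-(v-K[1,2])/K[1,1],-1]); r=Rc(d)@c
    return np.array(d['position']),r/np.linalg.norm(r)
def plane(d,u,v,z): p,r=ray(d,u,v); return p+r*(z-p[2])/r[2]
def proj(d,P):
    K=np.array(d['intrinsics']); c=Rc(d).T@(np.array(P)-d['position']); return K[0,0]*c[0]/-c[2]+K[0,2],K[1,1]*-c[1]/-c[2]+K[1,2]
def tri(*rs):
    A=sum(np.eye(3)-np.outer(r,r) for p,r in rs); b=sum((np.eye(3)-np.outer(r,r))@p for p,r in rs); return np.linalg.solve(A,b)
E
python3 - <<'E'
from h import *
print(manip.state())
for n in("scene","top","wrist"):
    d=grab(n,n+'0'); print(n,d.keys(),d['position'],d['orientation'],d['intrinsics'])
E
```

```text
{'time': 0.0, 'joint_pos': array([-1.43897076e+00,  5.33590927e-02,  1.61426717e+00, -1.31493873e-05,
        1.47600484e+00, -1.19029167e-01]), 'joint_vel': array([ 7.68935152e-05,  1.40182059e-03, -4.00809499e-04,  4.62660968e-04,
       -1.65609990e-04, -2.18923985e-03]), 'joint_efforts': array([ 1.38169071e-03, -3.93682766e+01, -3.70176923e+01,  1.68891290e-05,
        6.93491864e-03,  3.23711149e-06]), 'tool_pos': array([ 0.155043  , -0.60483091,  0.23007766]), 'tool_rot': array([-7.11416452e-04,  7.90010111e-01, -6.13092967e-01, -7.29893933e-04]), 'contact_force': array([ 0.11751304, -0.16847335, -0.13440994]), 'ft_torque': array([ 0.00021311, -0.01501578,  0.00207943]), 'gripper_width': 0.9974916902956429}
scene dict_keys(['img', 'intrinsics', 'position', 'orientation']) [ 1.18547261 -0.34613775  0.60208   ] [0.76582709 0.4194378  0.22702865 0.43132215] [[437.69702857   0.         321.25108796]
 [  0.         437.69702857 238.20194199]
 [  0.           0.           1.        ]]
top dict_keys(['img', 'intrinsics', 'position', 'orientation']) [0.48706201 0.03986416 1.35676732] [ 0.71536775  0.02122314 -0.01919454 -0.69816196] [[524.9361821    0.         323.80669704]
 [  0.         524.9361821  239.19347241]
 [  0.           0.           1.        ]]
wrist dict_keys(['img', 'intrinsics', 'position', 'orientation']) [ 0.23311902 -0.58484932  0.37203932] [ 0.77946517 -0.12593097  0.09866593 -0.60567357] [[405.36844318   0.         314.98915855]
 [  0.         405.36844318 238.06358682]
 [  0.           0.           1.        ]]
```

View pics/scene0.png

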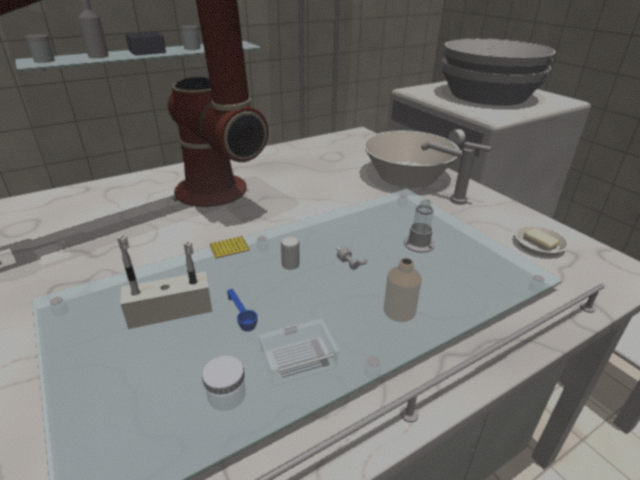

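View pics/top0.png

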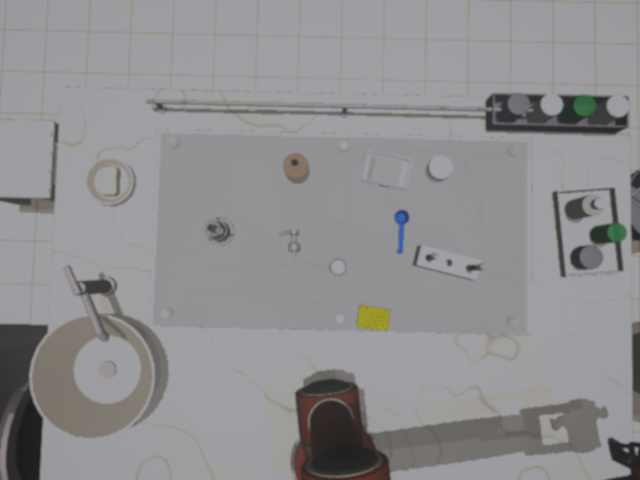

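View pics/wrist0.png

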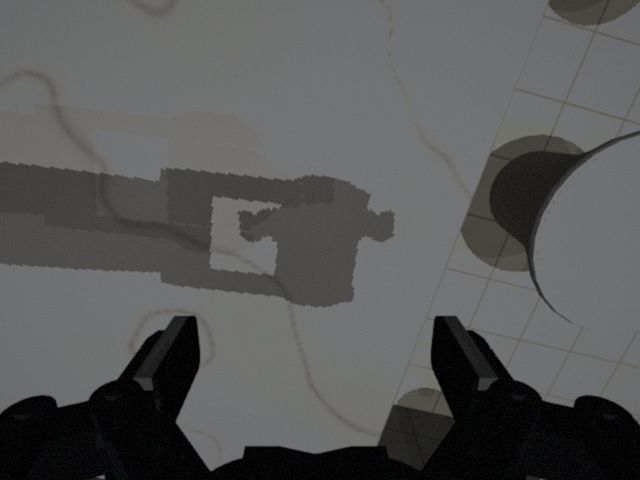

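The scene view shows the stand at (165,298) with two brushes, the cap at (290,253), and the tube in its holder at (423,225). In the top view these are at (448,262), (338,267) and (220,230). I'll measure them from zoomed crops.

```bash
python3 - <<'E'
from h import *
t=load('top0');s=load('scene0')
def crop(d,u,v,w,h,k): return cv2.resize(d['img'][v:v+h,u:u+w,::-1],(w*k,h*k),interpolation=cv2.INTER_CUBIC)
a=crop(t,400,220,100,75,4);b=crop(t,180,200,100,75,4);c=crop(s,100,220,100,75,4);e=crop(s,385,185,100,75,4)
cv2.imwrite('pics/crop.png',np.clip(np.vstack([np.hstack([a,b]),np.hstack([c,e])])*1.5,0,255).astype(np.uint8))
for n,u,v,z in(('standtop',448,262,.09),('bA',430,257,.17),('bB',474,267,.19),('cap',338,267,.093),('tube',216,230,.147)): print(n,plane(t,u,v,z))
E
```

```text
standtop [ 0.51174012 -0.25616519  0.09      ]
bA [ 0.52047736 -0.19671606  0.17      ]
bB [ 0.50011491 -0.29054415  0.19      ]
cap [0.49322969 0.00862981 0.093     ]
tube [0.57147961 0.29384816 0.147     ]
```

View pics/crop.png

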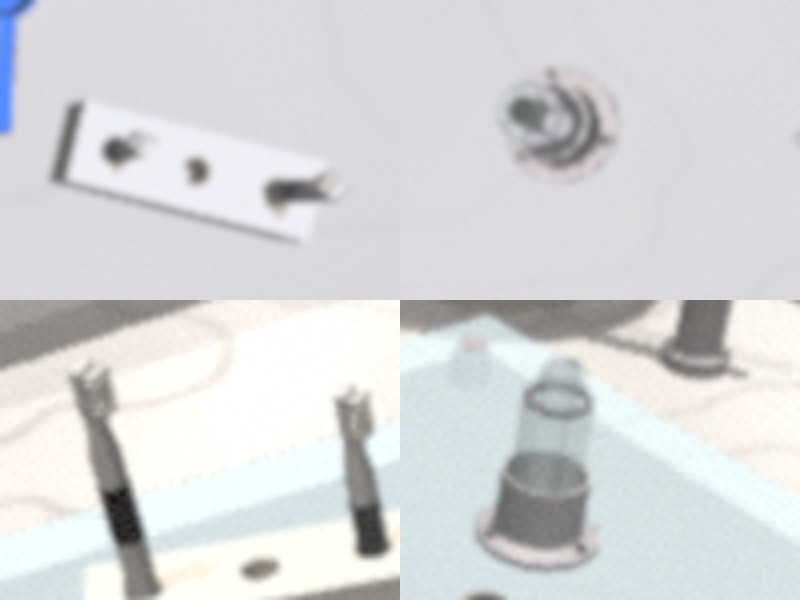

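```bash
python3 - <<'E'
from h import *
t=load('top0');s=load('scene0');w=load('wrist0')
print('head',tri(ray(t,436,254.3),ray(s,188.3,248)))
print('holes top z.09',[plane(t,u,v,.09) for u,v in((429.5,258),(449,262.5))])
for u,v in((418,244.5),(482,259)): print(plane(t,u,v,.09))
print('long head',tri(ray(t,483,266.5),ray(s,123,242)))
print('cap top', plane(t,338,267,.093), 'scene', tri(ray(t,338,267),ray(s,290,241.5)))
print('tube mouth tri', tri(ray(t,(180+130/1),228),ray(s,424.5,206)))
print('wrist fwd',Rc(w)@[0,0,-1],'up',Rc(w)@[0,1,0])
g=cv2.cvtColor(s['img'],cv2.COLOR_RGB2BGR)
cv2.imwrite('pics/c2.png',np.clip(np.hstack([cv2.resize(g[185:265,375:475],(800//2,320),interpolation=2),cv2.resize(t['img'][205:255,190:240,::-1],(400,400),interpolation=2)[:320]])*1.3,0,255).astype(np.uint8))
E
```

```text
head [ 0.52762046 -0.20875802  0.16752352]
holes top z.09 [array([ 0.52029018, -0.21149021,  0.09      ]), array([ 0.51059492, -0.25858612,  0.09      ])]
[ 0.55219989 -0.1833199   0.09      ]
[ 0.52096168 -0.33797237  0.09      ]
long head [ 0.50209873 -0.3057361   0.1981915 ]
cap top [0.49322969 0.00862981 0.093     ] scene [0.49379883 0.00955088 0.08862094]
tube mouth tri [0.63296314 0.13149751 0.21187381]
wrist fwd [-0.30635943 -0.07679891 -0.94881285] up [ 0.91935271  0.23460185 -0.3158363 ]
```

View pics/c2.png

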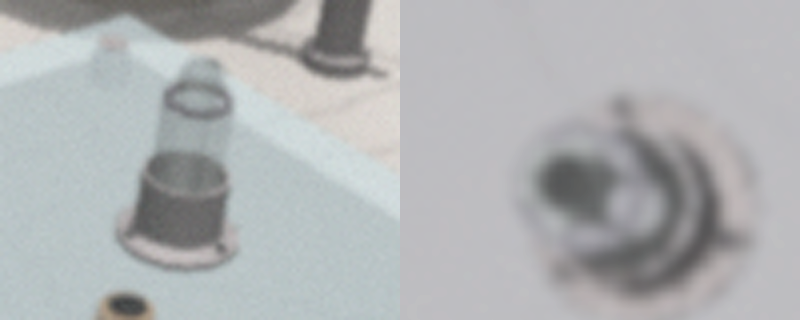

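```bash
python3 -m crank '[[-2.1,-3.2,-0.5,0],[-2.1,-3.2,-0.5,0],[-2.1,-3.2,-0.5,0],[-2.1,-3.2,-0.5,0],[-2.1,-3.2,-0.5,0],[-2.1,-3.2,-0.5,0],[-2.1,-3.2,-0.5,0],[-2.1,-3.2,-0.5,0],[-2.1,-3.2,-0.5,0],[-2.1,-3.2,-0.5,0]]' 0.6; python3 -m crank '[[-2.1,-3.2,0,0],[-2.1,-3.2,0,0],[-2.1,-3.2,0,0],[-2.1,-3.2,0,0],[0,0,0,1],[0,0,0,1],[0,0,0,1],[0,0,0,1],[0,0,0,0],[0,0,0,0]]'
python3 - <<'E'
from h import *
grab('wrist','w1')
E
```

```text
time: 0.98
tool_pos: [0.4138, -0.3208, 0.2813]
tool_rot: [-0.0, 0.79, -0.613, -0.0]
contact_force: [-0.5, 0.2, -0.6]
gripper_width: 0.606
time: 1.82
tool_pos: [0.516, -0.2094, 0.281]
tool_rot: [-0.0, -0.646, 0.763, 0.0]
contact_force: [-0.3, 0.4, 0.9]
gripper_width: 0.598
```

View pics/w1.png

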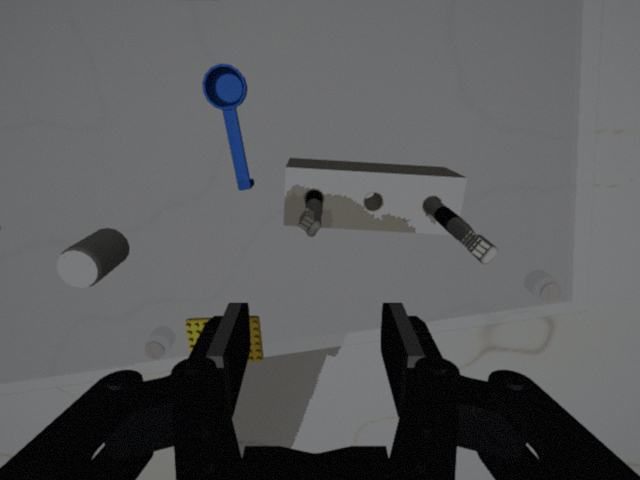

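The wrist view shows the short brush head at about (311,222), between and ahead of the fingers. The long head is at (480,248).

```bash
python3 - <<'E'
from h import *
w=load('w1'); im=w['img'][150:270,270:390+40,::-1]
cv2.imwrite('pics/c3.png',np.clip(cv2.resize(im,(800,600),interpolation=2)*2.0,0,255).astype(np.uint8))
E
```

```text
(no output)
```

View pics/c3.png

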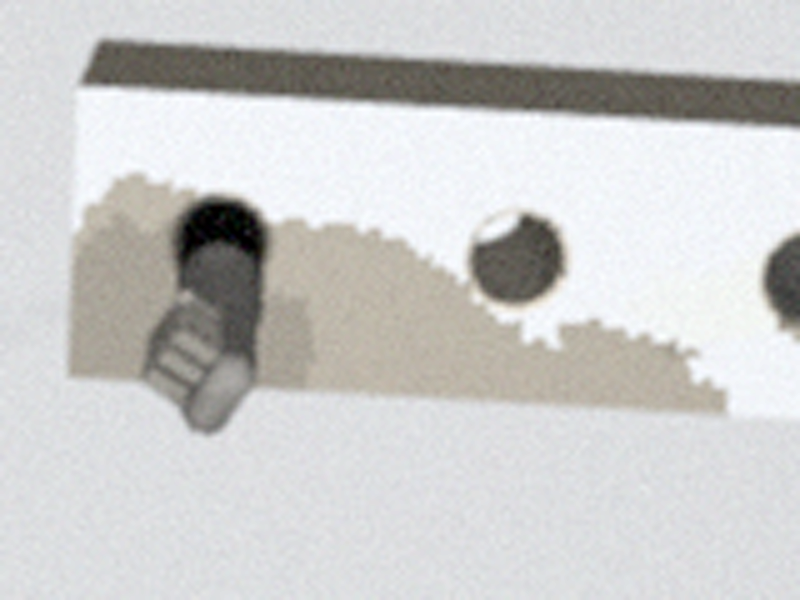

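```bash
python3 - <<'E'
from h import *
w=load('w1')
f=lambda a,b,z:plane(w,270+a/5,150+b/5,z)
a=f(195,420,.178);b=f(243,365,.178);print(a,b,b-a,np.degrees(np.arctan2(*(b-a)[1::-1])),np.linalg.norm(b-a))
c=f(220,392,.178);e=f(160,345,.178);print(c,e,np.degrees(np.arctan2(*(e-c)[1::-1])))
print('holes',f(220,245,.09),f(517,257,.09))
t=load('top0');s=load('scene0')
print('headtri',tri(ray(w,312,226),ray(s,188.3,243.5)),tri(ray(w,312,226),ray(t,436,254.3)))
E
```

```text
[ 0.51835925 -0.20585922  0.178     ] [ 0.52451625 -0.21305016  0.178     ] [ 0.006157   -0.00719094  0.        ] -49.42931138618401 0.009466695538704236
[ 0.52149571 -0.20960638  0.178     ] [ 0.52881841 -0.20321838  0.178     ] 41.10000202166554
holes [ 0.52028568 -0.20921446  0.09      ] [ 0.50997119 -0.25807439  0.09      ]
headtri [ 0.52206555 -0.20629141  0.17243116] [ 0.52575393 -0.20812933  0.18393647]
```

```bash
python3 -m crank '[[0,0,0.6,-1.19],[0,0,0.6,-1.19],[0,0,0.6,-1.19],[0,0,0.6,-1.19],[0,0,0.6,-1.19],[0,0,0.6,-1.19],[0,0,0.6,-1.19],[0,0,0,0],[0,0,0,0]]'
cat > d.py <<'E'
# usage: d.py x y z angle_of_tool_x_deg -> needed move in tool axes
from h import *; import sys
x,y,z=map(float,sys.argv[1:4]); s=manip.state(); q=s['tool_rot']; M=R.from_quat(np.array(q)[[1,2,3,0]]).as_matrix()
print('tool shift cm',np.round(M.T@(np.array([x,y,z])-s['tool_pos'])*100,2),'xang',np.degrees(np.arctan2(M[1,0],M[0,0])),'tilt',np.round(M[:,2],4),'pos',np.round(s['tool_pos'],4),'F',np.round(s['contact_force'],1),'j6',s['joint_pos'][5],'t',s['time'])
E
python3 d.py .5225 -.209 .147
python3 - <<'E'
from h import *
d=grab('wrist','w2'); im=d['img'][:,:,::-1]
cv2.imwrite('pics/c4.png',np.clip(im*1.8,0,255).astype(np.uint8))
E
```

```text
time: 2.62
tool_pos: [0.5158, -0.2094, 0.2389]
tool_rot: [-0.0, 0.907, -0.421, -0.0]
contact_force: [-0.1, -0.2, 0.1]
gripper_width: 0.6
tool shift cm [ 0.41 -0.54  9.19] xang -49.77754875626749 tilt [-9.e-04  5.e-04 -1.e+00] pos [ 0.5158 -0.2094  0.2389] F [-0.1 -0.2  0.1] j6 0.34946107445433905 t 2.6167
```

View pics/c4.png

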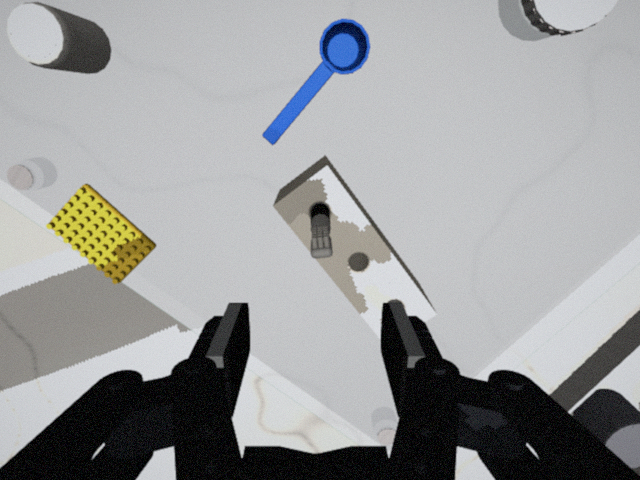

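```bash
python3 - <<'E'
from h import *
w=load('w2'); cv2.imwrite('pics/c5.png',np.clip(cv2.resize(w['img'][190:270,280:360,::-1],(600,600),interpolation=2)*2.0,0,255).astype(np.uint8))
for u,v in((321,252),(311,252),(331,252)):print(plane(w,u,v,.178))
E
```

```text
[ 0.52164093 -0.20795191  0.178     ]
[ 0.51820199 -0.20387531  0.178     ]
[ 0.52507983 -0.21202846  0.178     ]
```

View pics/c5.png

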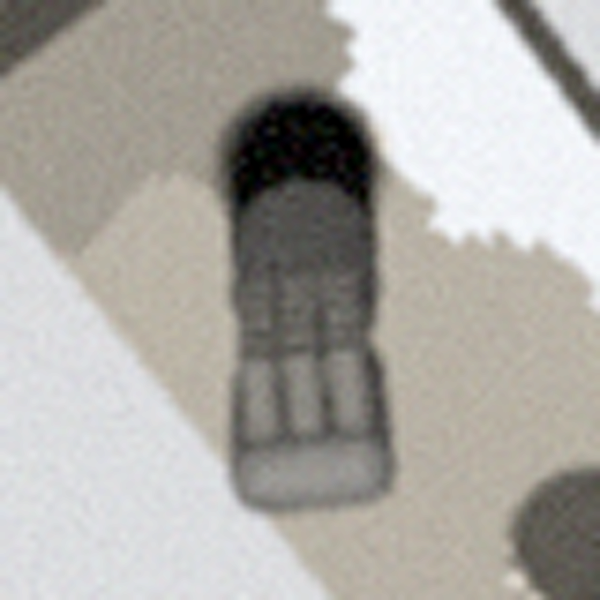

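The head is square to the jaws, centred at (322,253). Descending to grip it.

```bash
python3 -m crank '[[0.38,-0.58,0,0],[0,0,2,0],[0,0,2,0],[0,0,2,0],[0,0,2,0],[0,0,1.1,0],[0,0,0,0],[0,0,0,0]]'; python3 -m crank '[[0,0,0,0],[0,0,0,0],[0,0,0,0],[0,0,0,0],[0,0,0,0],[0,0,0,0]]' 0
python3 d.py .5225 -.209 .147
python3 - <<'E'
from h import *
d=grab('wrist','w3'); im=d['img'][:,:,::-1]
cv2.imwrite('pics/c6.png',np.clip(im*1.8,0,255).astype(np.uint8))
E
```

```text
time: 3.33
tool_pos: [0.5232, -0.2086, 0.1484]
tool_rot: [-0.0, 0.908, -0.42, -0.0]
contact_force: [-0.2, 0.4, 0.6]
gripper_width: 0.598
time: 3.83
tool_pos: [0.5237, -0.2089, 0.15]
tool_rot: [-0.0, 0.908, -0.42, 0.001]
contact_force: [-1.5, 1.0, 5.4]
gripper_width: 0.121
tool shift cm [-0.07  0.1   0.3 ] xang -49.65049472521251 tilt [ 1.9e-03 -8.0e-04 -1.0e+00] pos [ 0.5237 -0.2089  0.15  ] F [-1.5  1.   5.4] j6 0.35494048723869503 t 3.8333
```

View pics/c6.png

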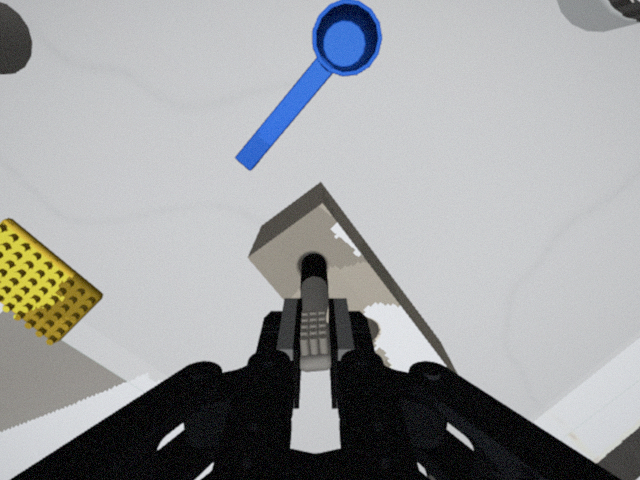

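The head is pinched between the pads. Lifting straight out, then measuring the tube.

```bash
python3 -m crank '[[0,0,-0.5,0],[0,0,-1,0],[0,0,-1,0],[0,0,-1.5,0],[0,0,-1.5,0],[0,0,-1.5,0],[0,0,-2,0],[0,0,-2,0],[0,0,-2,0],[0,0,0,0]]'
python3 - <<'E'
from h import *
grab('scene','s1')
t=load('top0');s=load('scene0')
print(tri(ray(t,212.2,228.5),ray(s,426,200.5)))
print('mouth',plane(t,212.2,228.5,.147), 'flange', plane(t,190+238/8,205+205/8,.033), plane(s,375+180/4,185+236/4,.033))
print(plane(s,375+198/4,185+98/4,.125))
cv2.imwrite('pics/c7.png',np.clip(load('s1')['img'][:,:,::-1]*1.3,0,255).astype(np.uint8))
E
python3 d.py .56 .2 .26
```

```text
time: 4.72
tool_pos: [0.5249, -0.2097, 0.2847]
tool_rot: [0.0, 0.908, -0.42, 0.005]
contact_force: [0.5, -0.1, 0.8]
gripper_width: 0.126
[0.57707235 0.30572508 0.14560366]
mouth [0.57474189 0.30276137 0.147     ] flange [0.57808045 0.30823796 0.033     ] [0.5835295  0.30728907 0.033     ]
[0.58115738 0.30607768 0.125     ]
tool shift cm [-28.9  -29.22   2.11] xang -49.65046970783872 tilt [ 0.0057 -0.0033 -1.    ] pos [ 0.5243 -0.2093  0.2822] F [-0.1 -0.   0.5] j6 0.3549166691868596 t 4.7667
```

View pics/c7.png

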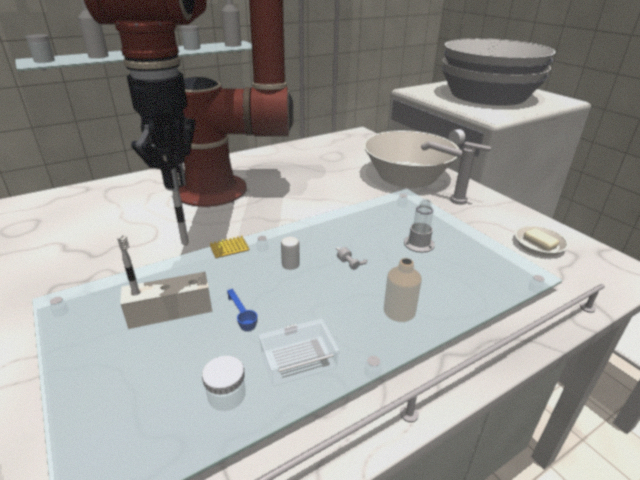

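The brush hangs free below the gripper at (182,215), and the long brush is still in the stand. Carrying it next to the tube at height for a close look.

```bash
python3 -m crank '[[-1,-0.9,0,0],[-2,-1.7,0,0],[-2.75,-2.35,0,0],[-2.75,-2.35,0,0],[-2.75,-2.35,0,0],[-2.75,-2.35,0,0],[-2.75,-2.35,0,0],[-2.75,-2.35,0,0],[-2.75,-2.35,0,0],[-2.75,-2.35,0,0]]'; python3 -m crank '[[-2.75,-2.35,0,0],[-2.75,-2.35,0,0],[-2.75,-2.35,0,0],[-2,-1.7,0,0],[-1,-0.9,0,0],[0,0,0,0],[0,0,0,0],[0,0,0,0]]'
python3 - <<'E'
from h import *
d=grab('wrist','w4'); grab('scene','s4'); im=d['img'][:,:,::-1]
cv2.imwrite('pics/c8.png',np.clip(im*1.6,0,255).astype(np.uint8))
print(proj(d,[.577,.305,.147]))
E
python3 d.py .577 .305 .285
```

```text
time: 5.6
tool_pos: [0.5225, 0.123, 0.2763]
tool_rot: [0.001, 0.908, -0.42, -0.001]
contact_force: [0.2, -0.4, 0.6]
gripper_width: 0.121
time: 6.27
tool_pos: [0.5246, 0.2678, 0.2775]
tool_rot: [0.001, 0.907, -0.42, -0.0]
contact_force: [0.4, -0.1, -0.0]
gripper_width: 0.119
(np.float64(324.1338287113026), np.float64(129.8123979610356))
tool shift cm [ 0.49 -6.4  -0.7 ] xang -49.75393775130192 tilt [-4.e-04 -5.e-04 -1.e+00] pos [0.525  0.2674 0.2781] F [ 0.4  1.  -0.1] j6 1.2133947853264107 t 6.3667
```

View pics/c8.png

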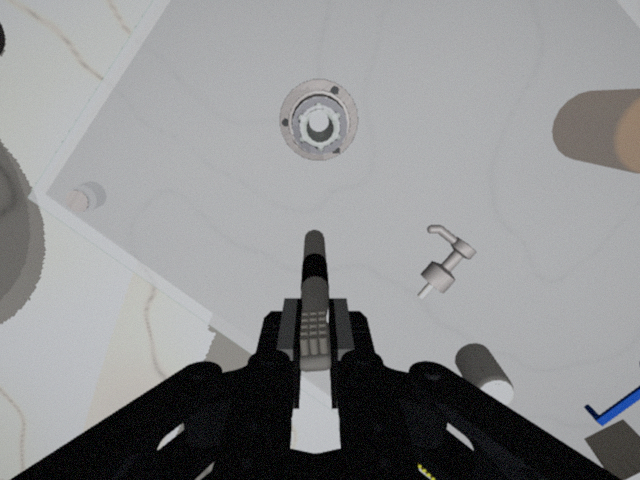

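The tube mouth shows at about (319,128) and the hanging brush's foot at (314,233). I'll zoom for precise centres.

```bash
python3 - <<'E'
from h import *
w=load('w4'); a=cv2.resize(w['img'][75:165,275:365,::-1],(540,540),interpolation=2); b=cv2.resize(w['img'][222:312,295:335,::-1],(240,540),interpolation=2)
cv2.imwrite('pics/c9.png',np.clip(np.hstack([a,b])*1.8,0,255).astype(np.uint8))
E
```

```text
(no output)
```

View pics/c9.png

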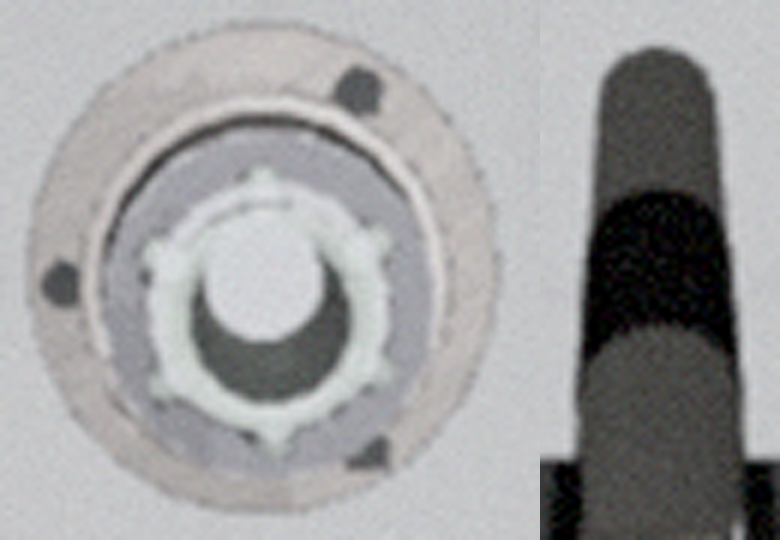

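```bash
python3 - <<'E'
from h import *
w=load('w4'); s=load('s4'); st=manip.state(); p=st['tool_pos']
print('mouth',plane(w,320.2,128.5,.147),plane(w,320.2,127.5,.147),'floor',plane(w,275+264/6,75+275/6,.042), plane(w,275+262/6,75+268/6,.033))
print('foot',plane(w,314.5,231.5,p[2]-.110),'tcp',p)
print('proj tcp',proj(w,p),'proj foot exp',proj(w,p-[0,0,.11]),proj(w,p-[0,0,.016]))
cv2.imwrite('pics/c10.png',np.clip(np.hstack([cv2.resize(s['img'][150:250,380:480,::-1],(500,500),interpolation=2)])*1.3,0,255).astype(np.uint8))
E
```

```text
mouth [0.5759763  0.30748772 0.147     ] [0.57645374 0.30789495 0.147     ] floor [0.57643722 0.30752465 0.042     ] [0.57679214 0.30810926 0.033     ]
foot [0.5251119  0.26932629 0.16805708] tcp [0.5249968  0.26743718 0.27805708]
proj tcp (np.float64(317.8294347072061), np.float64(319.208384572447)) proj foot exp (np.float64(316.6023498713352), np.float64(233.41508235863319)) (np.float64(317.5599144755839), np.float64(300.3645116727509))
```

View pics/c10.png

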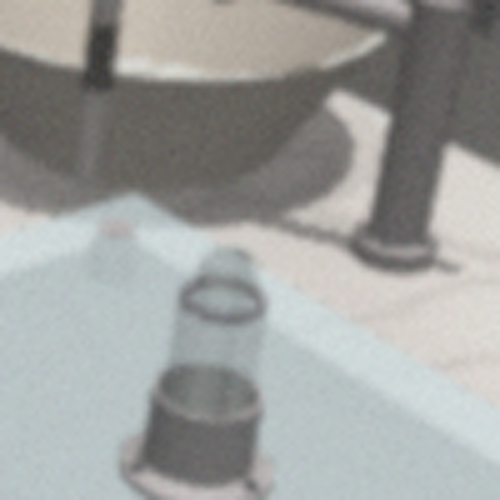

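Mouth and floor estimates agree within 0.5 mm. Moving the foot over the mouth.

```bash
python3 -m crank '[[0.05,-0.8,0,0],[0.1,-1.6,0,0],[0.1,-1.6,0,0],[0.1,-1.6,0,0],[0.04,-0.78,0,0],[0,0,0,0],[0,0,0,0]]'
python3 - <<'E'
from h import *
d=grab('wrist','w5'); s=grab('scene','s5'); a=cv2.resize(d['img'][180:300,255:375,::-1],(600,600),interpolation=2)
cv2.imwrite('pics/c11.png',np.clip(a*1.8,0,255).astype(np.uint8))
cv2.imwrite('pics/c12.png',np.clip(cv2.resize(s['img'][130:260,360:490,::-1],(600,600),interpolation=2)*1.3,0,255).astype(np.uint8))
E
python3 d.py .577 .305 .185
```

```text
time: 6.95
tool_pos: [0.5762, 0.3066, 0.278]
tool_rot: [0.0, 0.907, -0.42, -0.0]
contact_force: [-0.2, 0.2, -0.8]
gripper_width: 0.118
tool shift cm [0.2  0.01 9.33] xang -49.674922872641204 tilt [-3.e-04 -2.e-04 -1.e+00] pos [0.5758 0.3066 0.2783] F [-0.4  0.4  0.4] j6 1.242270619296228 t 7.05
```

View pics/c11.png

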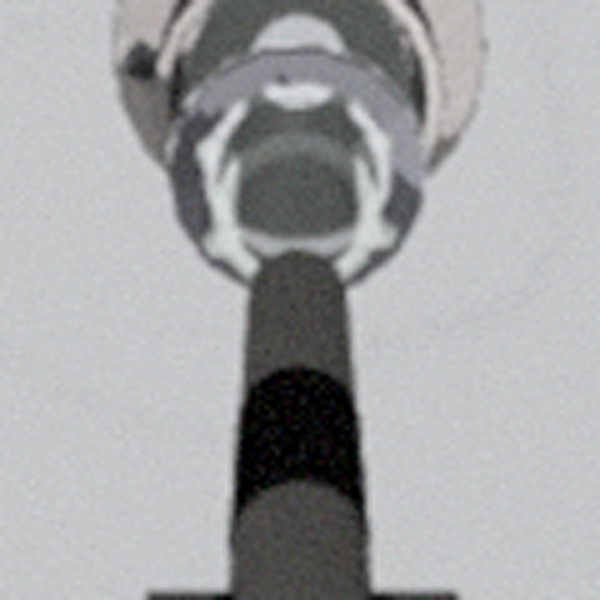

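View pics/c12.png

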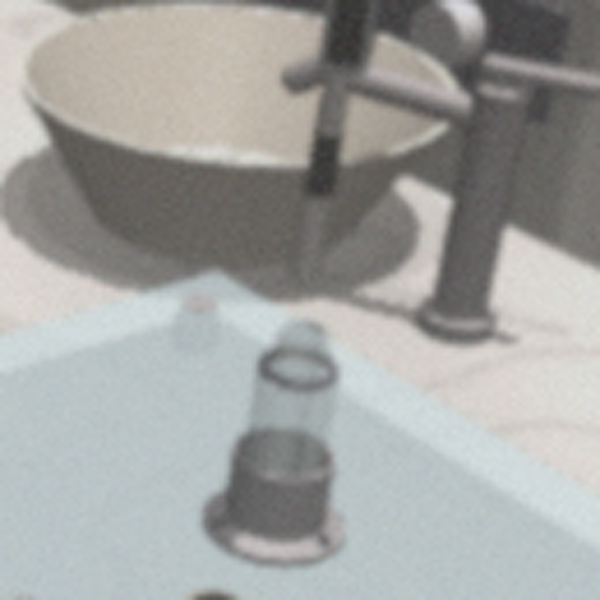

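Both views put the foot directly above the mouth: the wrist view shows the brush at column 298 and the tube at about 300, and the scene view shows the axes lining up. Lowering.

```bash
python3 -m crank '[[0,0,0.8,0],[0,0,0.8,0],[0,0,0.8,0],[0,0,0.8,0],[0,0,0.8,0],[0,0,0,0]]';python3 -m crank '[[0,0,1,0],[0,0,1,0],[0,0,1,0],[0,0,0,0]]'; python3 -m crank '[[0,0,1,0],[0,0,1,0],[0,0,1,0],[0,0,0,0]]'
python3 - <<'E'
from h import *
d=grab('wrist','w6'); s=grab('scene','s6')
cv2.imwrite('pics/c13.png',np.clip(np.hstack([cv2.resize(d['img'][150:390,220:420,::-1],(400,480)),cv2.resize(s['img'][130:250,370:470,::-1],(400,480),interpolation=2)])*1.6,0,255).astype(np.uint8))
E
```

```text
time: 7.55
tool_pos: [0.5754, 0.3068, 0.2354]
tool_rot: [0.001, 0.908, -0.42, -0.001]
contact_force: [1.5, 1.8, -2.7]
gripper_width: 0.124
time: 7.88
tool_pos: [0.5753, 0.3068, 0.205]
tool_rot: [0.001, 0.908, -0.42, -0.001]
contact_force: [2.5, 1.3, -3.2]
gripper_width: 0.121
time: 8.22
tool_pos: [0.5756, 0.3071, 0.1754]
tool_rot: [0.0, 0.908, -0.42, -0.001]
contact_force: [3.4, 2.5, -4.2]
gripper_width: 0.121
```

View pics/c13.png

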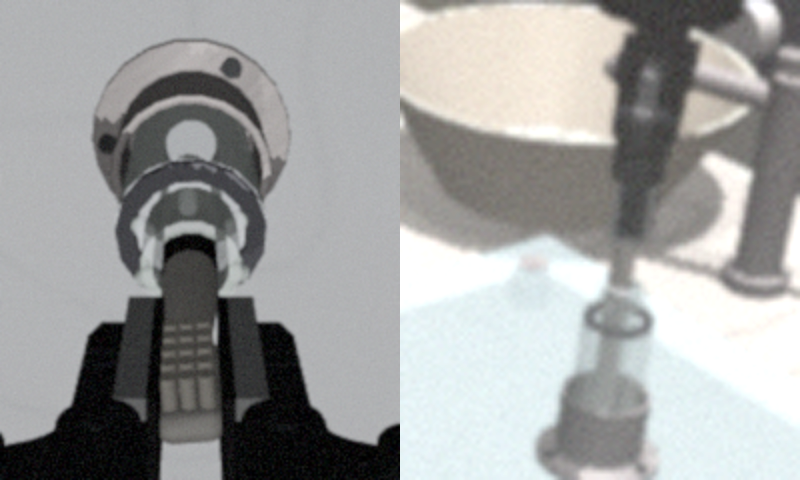

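The brush is inside the tube, with a light side contact. Easing towards the force and lowering almost to the floor.

```bash
python3 -m crank '[[0,-0.15,0.4,0],[0,0,0.6,0],[0,0,0.5,0],[0,0,0,0],[0,0,0,0]]'; python3 -m crank '[[0,0,0,0],[0,0,0,0],[0,0,0,0],[0,0,0,0],[0,0,0,0],[0,0,0,0]]' 0.35
python3 - <<'E'
from h import *
d=grab('wrist','w7'); s=grab('scene','s7')
cv2.imwrite('pics/c14.png',np.clip(np.hstack([cv2.resize(d['img'][150:390,220:420,::-1],(400,480)),cv2.resize(s['img'][130:250,370:470,::-1],(400,480),interpolation=2)])*1.6,0,255).astype(np.uint8))
E
```

```text
time: 8.73
tool_pos: [0.5767, 0.3077, 0.1626]
tool_rot: [0.001, 0.908, -0.42, -0.001]
contact_force: [0.6, 0.0, -0.5]
gripper_width: 0.124
time: 9.23
tool_pos: [0.5773, 0.308, 0.1635]
tool_rot: [-0.0, 0.908, -0.42, 0.0]
contact_force: [-0.1, 0.3, -0.7]
gripper_width: 0.35
```

View pics/c14.png

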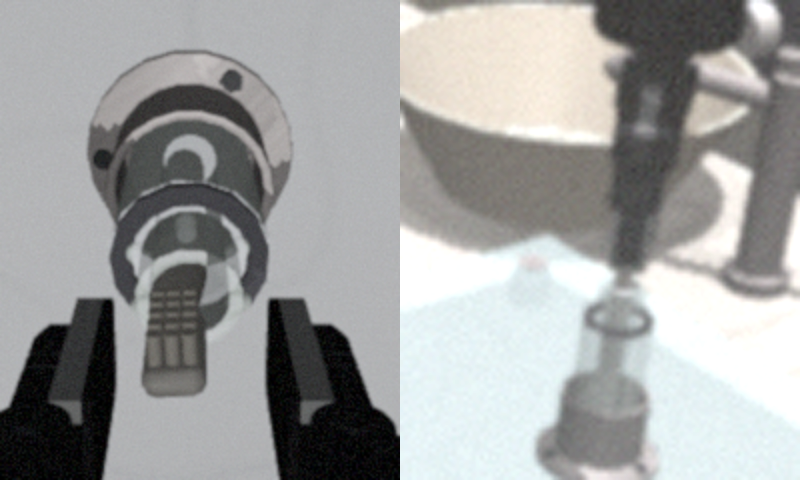

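The brush dropped in and leans slightly, with its head up and clear of the fingers. Retreating up and going to the cap.

```bash
python3 -m crank '[[0,0,-1,0],[0,0,-2,0],[0,0,-3,0],[0,0,-3,0],[0,0,-3,0],[0,0,-1,0],[0,0,0,0]]' 0.45; python3 - <<'E'
from h import *
d=grab('wrist','w8')
cv2.imwrite('pics/c15.png',np.clip(d['img'][:,:,::-1]*1.6,0,255).astype(np.uint8))
E
python3 -m crank '[[1,1.6,0,0],[1.72,2.8,0,0],[1.72,2.8,0,0],[1.72,2.8,0,0],[1.72,2.8,0,0],[1.72,2.8,0,0],[1.72,2.8,0,0],[1.72,2.8,0,0],[1.72,2.8,0,0],[1.72,2.8,0,0]]' 0.8;  python3 -m crank '[[0.7,1.2,0,0],[0,0,0,0],[0,0,0,0]]'
python3 - <<'E'
from h import *
d=grab('wrist','w9')
cv2.imwrite('pics/c16.png',np.clip(d['img'][:,:,::-1]*1.6,0,255).astype(np.uint8))
print(proj(d,[.4935,.009,.093]))
E
python3 d.py .4935 .009 .285
```

```text
time: 9.92
tool_pos: [0.5789, 0.3087, 0.2989]
tool_rot: [-0.003, 0.908, -0.42, 0.003]
contact_force: [-1.0, 0.3, 0.5]
gripper_width: 0.446
time: 10.8
tool_pos: [0.4778, 0.0078, 0.2901]
tool_rot: [0.001, 0.908, -0.42, -0.002]
contact_force: [0.9, 0.8, 0.3]
gripper_width: 0.801
time: 11.05
tool_pos: [0.4742, -0.0045, 0.2909]
tool_rot: [0.0, 0.907, -0.421, -0.002]
contact_force: [0.6, -0.2, 0.1]
gripper_width: 0.8
(np.float64(318.84587229272097), np.float64(174.47034910087632))
tool shift cm [ 0.25 -2.28  0.63] xang -49.671325958748085 tilt [-0.003   0.0011 -1.    ] pos [ 0.4745 -0.0038  0.2913] F [-0.1  0.1 -0.3] j6 0.7015038269017442 t 11.1
```

View pics/c15.png

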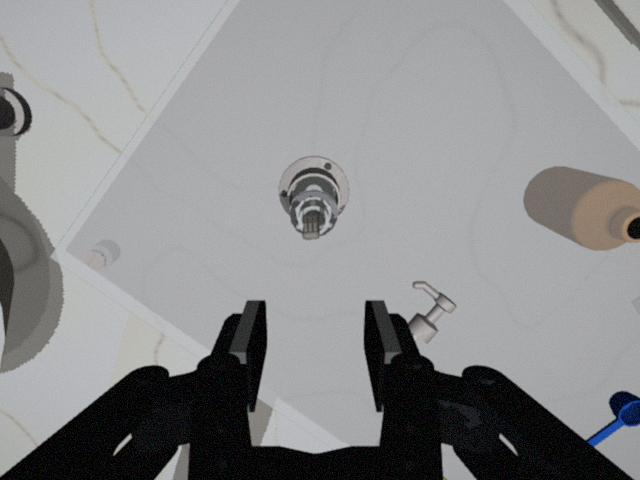

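View pics/c16.png

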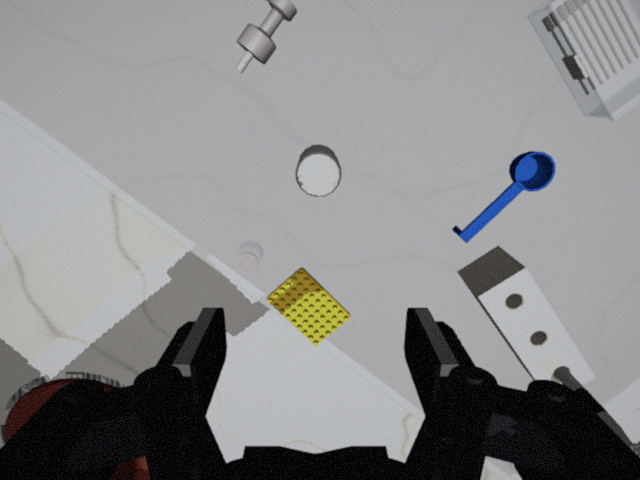

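The cap top is at (319,174), as predicted from the top view. The pad and other items are clear of the fingers. Lowering over the cap and gripping.

```bash
python3 -m crank '[[0.25,-2.28,0,0],[0,0,3,0],[0,0,3,0],[0,0,3,0],[0,0,3,0],[0,0,3,0],[0,0,3,0],[0,0,2,0],[0,0,0,0],[0,0,0,0]]' 0.8; python3 d.py .4935 .009 .056
python3 - <<'E'
from h import *
d=grab('wrist','w10')
cv2.imwrite('pics/c17.png',np.clip(d['img'][:,:,::-1]*1.6,0,255).astype(np.uint8))
E
```

```text
time: 11.93
tool_pos: [0.4929, 0.0099, 0.0916]
tool_rot: [0.001, 0.908, -0.419, -0.002]
contact_force: [-0.5, 0.0, 0.5]
gripper_width: 0.801
tool shift cm [0.12 0.   3.56] xang -49.55705312968444 tilt [-4.1e-03  8.0e-04 -1.0e+00] pos [0.4929 0.0099 0.0916] F [-0.5  0.   0.5] j6 0.7336568924042212 t 11.9333
```

View pics/c17.png

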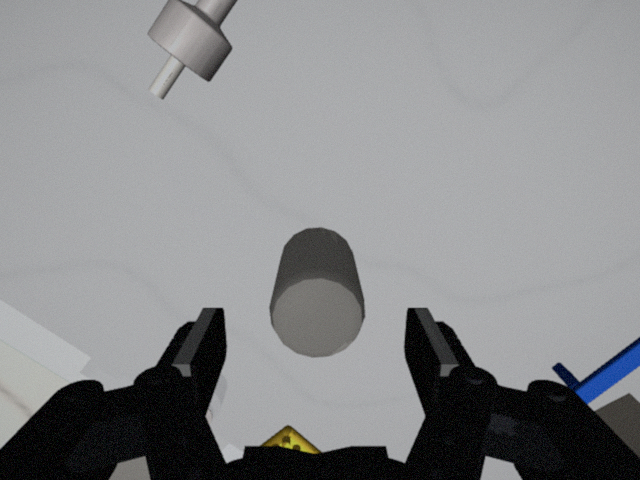

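The cap top (317,317) is centred on the TCP projection (318,319). Going down and closing.

```bash
python3 -m crank '[[0.05,0,1.7,0],[0,0,1.7,0],[0,0,0,0],[0,0,0,0]]'; python3 -m crank '[[0,0,0,0],[0,0,0,0],[0,0,0,0],[0,0,0,0],[0,0,0,0],[0,0,0,0]]' 0; python3 d.py .4935 .009 .056; python3 -m crank '[[0,0,-0.3,0],[0,0,-1,0],[0,0,-2,0],[0,0,-3,0],[0,0,-3.5,0],[0,0,-3.5,0],[0,0,-3.5,0],[0,0,-3.5,0],[0,0,-2,0],[0,0,0,0]]'
python3 d.py .525 .2675 .285
python3 - <<'E'
from h import *
d=grab('wrist','w11')
cv2.imwrite('pics/c18.png',np.clip(d['img'][:,:,::-1]*1.6,0,255).astype(np.uint8))
E
```

```text
time: 12.32
tool_pos: [0.4951, 0.0085, 0.0605]
tool_rot: [-0.0, 0.908, -0.42, 0.001]
contact_force: [-0.1, -0.1, 0.9]
gripper_width: 0.799
time: 12.82
tool_pos: [0.4961, 0.0082, 0.0616]
tool_rot: [-0.001, 0.908, -0.42, 0.002]
contact_force: [-0.3, 0.3, 6.6]
gripper_width: 0.447
tool shift cm [-0.24  0.15  0.56] xang -49.65086505742075 tilt [ 3.8e-03 -3.0e-04 -1.0e+00] pos [0.4961 0.0082 0.0616] F [-0.3  0.3  6.6] j6 0.7326583575254616 t 12.8167
time: 13.65
tool_pos: [0.4967, 0.008, 0.2898]
tool_rot: [-0.002, 0.908, -0.42, 0.005]
contact_force: [-0.2, -0.1, 0.1]
gripper_width: 0.445
tool shift cm [-17.95 -18.96   0.47] xang -49.65206739197911 tilt [ 0.0112 -0.0015 -0.9999] pos [0.4967 0.008  0.2898] F [-0.2 -0.1  0.1] j6 0.7326873365504724 t 13.65
```

View pics/c18.png

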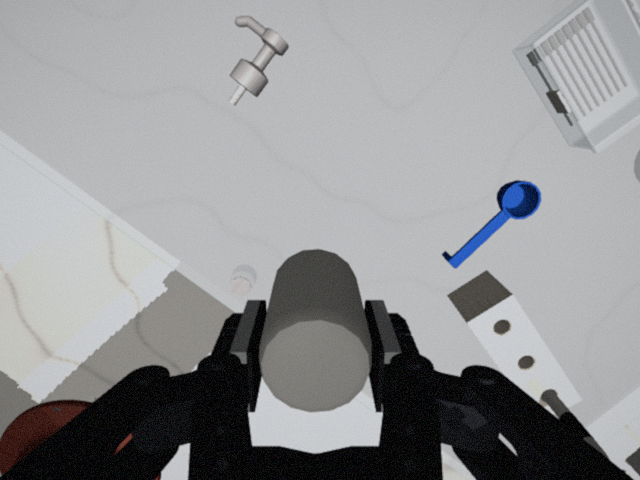

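```bash
python3 - <<'E'
from h import *
w=load('w11'); T=np.array([.4967,.0080,.2898])
print('captop centre',plane(w,315,364,T[2]+.0314)-T)
for off in ([0,0,0],[-.0015,-.0012,0],[.0015,.0012,0]):
  a=np.linspace(0,2*np.pi,200)
  for z in(.0314,-.0316):
    P=np.array([proj(w,T+off+[.02*np.cos(k),.02*np.sin(k),z]) for k in a]); print(off,z,P.min(0).round(1),P.max(0).round(1))
g=cv2.cvtColor(w['img'],cv2.COLOR_RGB2GRAY)
cv2.imwrite('pics/c19.png',np.clip(cv2.resize(w['img'][240:420,240:390,::-1],(500,600),interpolation=2)*1.8,0,255).astype(np.uint8))
w8=load('w8'); cv2.imwrite('pics/c20.png',np.clip(cv2.resize(w8['img'][140:260,260:380,::-1],(600,600),interpolation=2)*1.8,0,255).astype(np.uint8))
E
```

```text
captop centre [0.00034152 0.00144318 0.0314    ]
[0, 0, 0] 0.0314 [255.3 311.4] [380.  417.8]
[0, 0, 0] -0.0316 [273.  244.6] [358.3 322.8]
[-0.0015, -0.0012, 0] 0.0314 [255.5 317. ] [379.5 422.5]
[-0.0015, -0.0012, 0] -0.0316 [273.  248.6] [358.  326.3]
[0.0015, 0.0012, 0] 0.0314 [255.2 305.8] [380.5 413.2]
[0.0015, 0.0012, 0] -0.0316 [272.9 240.6] [358.5 319.2]
```

View pics/c19.png

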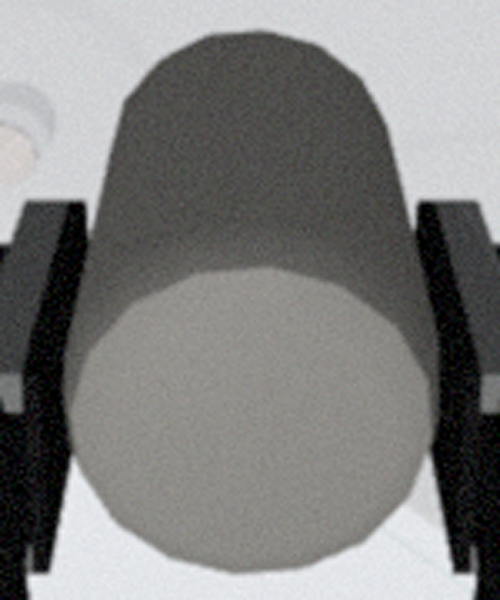

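View pics/c20.png

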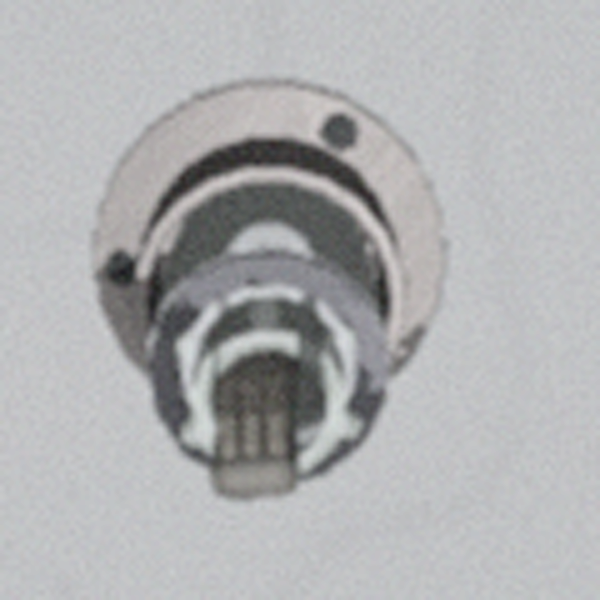

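```bash
python3 - <<'E'
from h import *
w=load('w10'); c=np.array([.4935,.009])
a=np.linspace(0,2*np.pi,200)
for z in(.093,.03):
    P=np.array([proj(w,[c[0]+.02*np.cos(k),c[1]+.02*np.sin(k),z]) for k in a]); print('w10',z,P.min(0).round(1),P.max(0).round(1))
cv2.imwrite('pics/c21.png',np.clip(cv2.resize(w['img'][215:365,240:390,::-1],(600,600),interpolation=2)*1.8,0,255).astype(np.uint8))
w=load('w11'); T=np.array([.4967,.0080,.2898])
for dz in(0,-.006,-.012):
  for o in (0,-.003,-.006):
    r=[]
    for z in(.0314,-.0316):
      P=np.array([proj(w,T+[.766*o+.02*np.cos(k),.643*o+.02*np.sin(k),z+dz]) for k in a]); r+=[P.min(0).round(0),P.max(0).round(0)]
    print(dz,o,r)
w8=load('w8');print('brush head top',plane(w8,260+255/5,140+478/5,.180))
print(w['position'],w['orientation'])
E
```

```text
w10 0.093 [268.1 273.7] [370.3 364. ]
w10 0.03 [281.2 225.3] [355.5 294.3]
0 0 [array([255., 311.]), array([380., 418.]), array([273., 245.]), array([358., 323.])]
0 -0.003 [array([256., 320.]), array([379., 425.]), array([273., 251.]), array([358., 328.])]
0 -0.006 [array([256., 329.]), array([379., 432.]), array([273., 257.]), array([358., 334.])]
-0.006 0 [array([258., 302.]), array([377., 405.]), array([274., 240.]), array([357., 317.])]
-0.006 -0.003 [array([258., 311.]), array([377., 412.]), array([274., 247.]), array([357., 322.])]
-0.006 -0.006 [array([258., 319.]), array([376., 419.]), array([274., 253.]), array([356., 327.])]
-0.012 0 [array([260., 294.]), array([374., 394.]), array([275., 237.]), array([356., 311.])]
-0.012 -0.003 [array([260., 302.]), array([374., 401.]), array([275., 242.]), array([355., 316.])]
-0.012 -0.006 [array([260., 310.]), array([374., 407.]), array([275., 248.]), array([355., 321.])]
brush head top [0.57444839 0.30871433 0.18      ]
[0.55629278 0.06096377 0.43220972] [ 0.89581087 -0.14389573  0.06174785 -0.41593763]
```

View pics/c21.png

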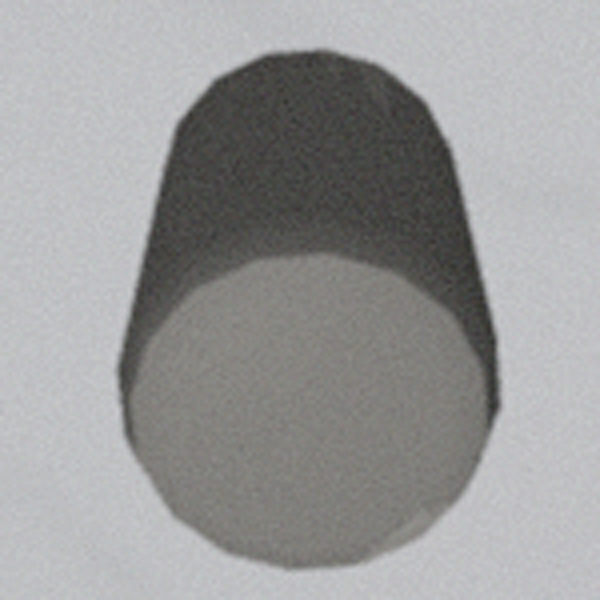

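The cap sits centred in the jaws to within about 1 mm, and the brush head is about 2 mm off the tube axis. Moving the cap above the tube.

```bash
python3 -m crank '[[-0.8,-1.2,0,0],[-1.77,-2.55,0,0],[-1.77,-2.55,0,0],[-1.77,-2.55,0,0],[-1.77,-2.55,0,0],[-1.77,-2.55,0,0],[-1.77,-2.55,0,0],[-1.77,-2.55,0,0],[-1.77,-2.55,0,0],[-1.77,-2.55,0,0]]'; python3 -m crank '[[-0.95,-1.34,0,0],[0,0,0,0],[0,0,0,0],[0,0,0,0]]'
python3 d.py .5763 .3077 .230
python3 - <<'E'
from h import *
d=grab('wrist','w12');s=grab('scene','s12');grab('top','t12')
cv2.imwrite('pics/c22.png',np.clip(np.hstack([cv2.resize(d['img'][150:430,210:430,::-1],(400,509)),cv2.resize(s['img'][130:257,370:470,::-1],(400,509),interpolation=2)])*1.6,0,255).astype(np.uint8))
E
```

```text
time: 14.53
tool_pos: [0.5692, 0.2933, 0.2797]
tool_rot: [0.002, 0.908, -0.42, -0.001]
contact_force: [1.2, -0.1, 0.4]
gripper_width: 0.446
time: 14.87
tool_pos: [0.5735, 0.3072, 0.2807]
tool_rot: [0.001, 0.908, -0.42, -0.001]
contact_force: [-1.4, 0.5, 0.3]
gripper_width: 0.446
tool shift cm [ 0.15 -0.26  5.07] xang -49.66601071983193 tilt [-0.0025 -0.0015 -1.    ] pos [0.5735 0.3072 0.2807] F [-1.4  0.5  0.3] j6 1.2445323967560784 t 14.8667
```

View pics/c22.png

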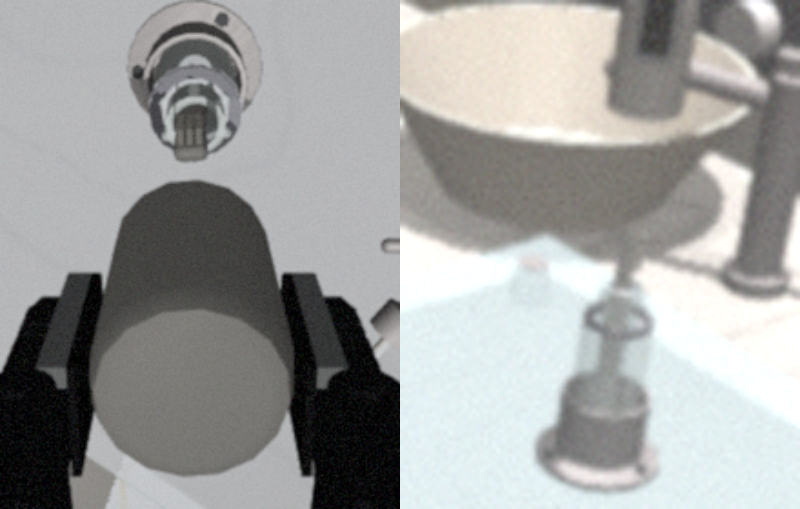

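```bash
python3 -m crank '[[0.15,-0.26,0.5,0],[0,0,2,0],[0,0,2,0],[0,0,0,0],[0,0,0,0],[0,0,0,0]]'
python3 d.py .5763 .3077 .1536
python3 - <<'E'
from h import *
d=grab('wrist','w13');s=grab('scene','s13')
cv2.imwrite('pics/c23.png',np.clip(np.hstack([cv2.resize(d['img'][150:430,210:430,::-1],(400,509)),cv2.resize(s['img'][130:257,370:470,::-1],(400,509),interpolation=2)])*1.6,0,255).astype(np.uint8))
E
```

```text
time: 15.52
tool_pos: [0.5776, 0.3084, 0.2383]
tool_rot: [-0.0, 0.908, -0.42, 0.0]
contact_force: [0.2, -0.1, 0.3]
gripper_width: 0.443
tool shift cm [-0.03  0.15  8.47] xang -49.674809884008404 tilt [ 1.e-03  4.e-04 -1.e+00] pos [0.5776 0.3084 0.2383] F [ 0.2 -0.1  0.3] j6 1.2438964153598258 t 15.5167
```

View pics/c23.png

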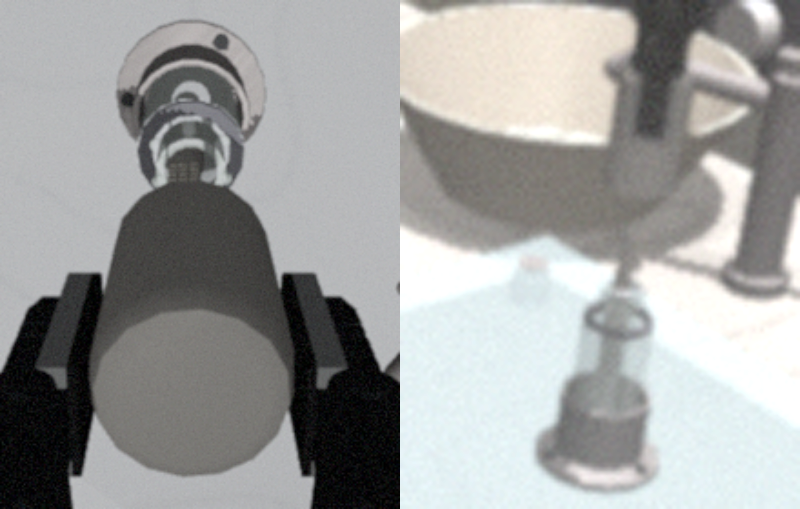

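```bash
python3 - <<'E'
from h import *
s=load('s13'); T=np.array([.5776,.3084,.2383])
A=np.array([.5763,.3077])
for n,z,c in(('cap edge',T[2]-.0316,T[:2]),('cap mid-low',T[2]-.015,T[:2]),('rim',.147,A),('seal',.125,A),('holder base',.033,A)): print(n,np.round(proj(s,[*c,z]),1), 'zoomed', np.round((np.array(proj(s,[*c,z]))-[370,140])*[7.5,7.5],0))
cv2.imwrite('pics/c24.png',np.clip(cv2.resize(s['img'][140:220,380:460,::-1],(600,600),interpolation=2)*1.8,0,255).astype(np.uint8))
E
```

```text
cap edge [429.6 175.2] zoomed [447. 264.]
cap mid-low [430.8 168.1] zoomed [456. 211.]
rim [424.9 199.7] zoomed [412. 448.]
seal [423.5 208.4] zoomed [402. 513.]
holder base [418.  242.5] zoomed [360. 769.]
```

View pics/c24.png

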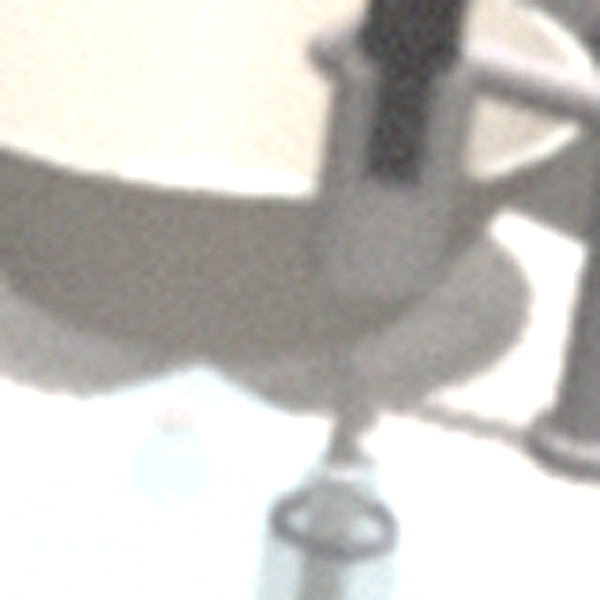

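Against the scene camera, the cap and seal both show the same 8–9 zoomed-px bias, so they are aligned laterally. Lowering in steps while watching the force.

```bash
python3 -m crank '[[0,0.05,0.8,0],[0,0,0.8,0],[0,0,0.8,0],[0,0,0,0]]'; python3 -m crank '[[0,0,0.8,0],[0,0,0.8,0],[0,0,0,0]]';python3 -m crank '[[0,0,0.8,0],[0,0,0.8,0],[0,0,0,0],[0,0,0,0]]'; python3 d.py .5763 .3077 .1566
```

```text
time: 15.95
tool_pos: [0.5755, 0.3078, 0.2102]
tool_rot: [0.002, 0.908, -0.42, -0.002]
contact_force: [0.5, 0.4, -0.6]
gripper_width: 0.448
time: 16.2
tool_pos: [0.5757, 0.3079, 0.1946]
tool_rot: [0.001, 0.908, -0.42, -0.001]
contact_force: [-0.6, -0.4, -0.9]
gripper_width: 0.45
time: 16.53
tool_pos: [0.5763, 0.3081, 0.1803]
tool_rot: [0.001, 0.908, -0.42, -0.001]
contact_force: [0.0, -0.1, 0.0]
gripper_width: 0.446
tool shift cm [0.03 0.02 2.37] xang -49.64901777534782 tilt [-1.5e-03 -6.0e-04 -1.0e+00] pos [0.5763 0.3081 0.1803] F [ 0.  -0.1  0. ] j6 1.2437244181500564 t 16.5333
```

```bash
python3 -m crank '[[0,0,0.5,0],[0,0,0.4,0],[0,0,0,0],[0,0,0,0]]'; python3 - <<'E'
from h import *
d=grab('wrist','w14');s=grab('scene','s14')
cv2.imwrite('pics/c25.png',np.clip(np.hstack([cv2.resize(d['img'][150:430,210:430,::-1],(400,509)),cv2.resize(s['img'][130:257,370:470,::-1],(400,509),interpolation=2)])*1.6,0,255).astype(np.uint8))
E
python3 d.py .5763 .3077 .1566
```

```text
time: 16.87
tool_pos: [0.5766, 0.3082, 0.172]
tool_rot: [0.0, 0.908, -0.42, -0.0]
contact_force: [-0.8, 0.4, -0.5]
gripper_width: 0.445
tool shift cm [0.01 0.08 1.59] xang -49.65229667760943 tilt [ 2.e-04  1.e-04 -1.e+00] pos [0.5768 0.3083 0.1725] F [ 0.3 -0.4 -0.1] j6 1.2437122676219285 t 16.9667
```

View pics/c25.png

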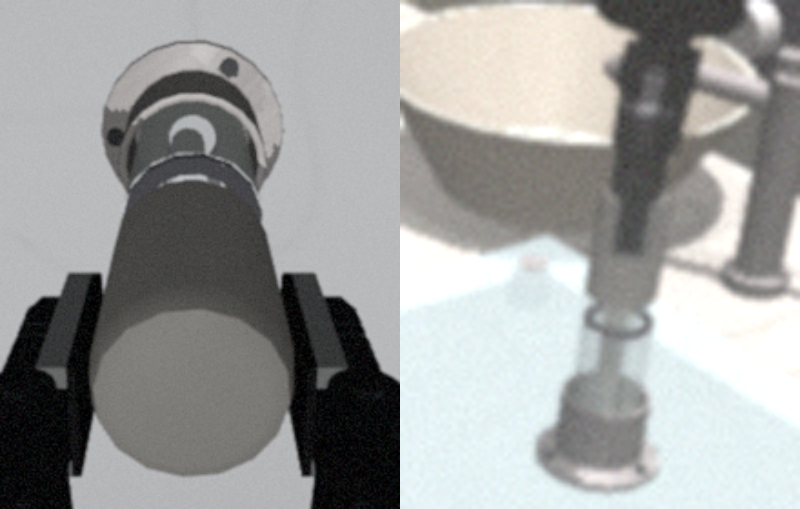

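The cap is over the brush and tube neck, coaxial in both views. Pushing down in small steps.

```bash
python3 -m crank '[[0,0.05,0.3,0],[0,0,0.3,0],[0,0,0,0],[0,0,0,0]]'; for i in 1; do :; done; python3 -m crank '[[0,0,0.15,0],[0,0,0.15,0],[0,0,0,0]]'; python3 -m crank '[[0,0,0.15,0],[0,0,0.15,0],[0,0,0,0]]'; python3 d.py .5763 .3077 .1566
```

```text
time: 17.3
tool_pos: [0.5763, 0.3079, 0.1659]
tool_rot: [0.0, 0.908, -0.42, -0.0]
contact_force: [0.5, -0.6, -1.1]
gripper_width: 0.444
time: 17.55
tool_pos: [0.5767, 0.3081, 0.1634]
tool_rot: [-0.0, 0.908, -0.42, 0.0]
contact_force: [0.8, -0.7, 0.1]
gripper_width: 0.446
time: 17.8
tool_pos: [0.5774, 0.3085, 0.1619]
tool_rot: [-0.001, 0.908, -0.42, 0.001]
contact_force: [2.3, 0.6, 3.8]
gripper_width: 0.45
tool shift cm [-0.01  0.14  0.53] xang -49.651640311631695 tilt [ 0.003   0.0014 -1.    ] pos [0.5774 0.3085 0.1619] F [2.3 0.6 3.8] j6 1.2434996513648524 t 17.8
```

```bash
python3 -m crank '[[0,0,0.15,0],[0,0,0,0]]'; python3 -m crank '[[0,0,0.15,0],[0,0,0,0]]'; python3 -m crank '[[0,0,0.15,0],[0,0,0,0]]';  python3 d.py .5763 .3077 .1566
```

```text
time: 17.97
tool_pos: [0.5777, 0.3086, 0.1613]
tool_rot: [-0.002, 0.908, -0.42, 0.001]
contact_force: [1.0, 0.6, 6.7]
gripper_width: 0.446
time: 18.13
tool_pos: [0.5777, 0.3087, 0.16]
tool_rot: [-0.002, 0.908, -0.42, 0.001]
contact_force: [0.5, 0.7, 5.2]
gripper_width: 0.444
time: 18.3
tool_pos: [0.5765, 0.308, 0.1558]
tool_rot: [-0.0, 0.908, -0.42, 0.0]
contact_force: [2.1, 0.3, 2.0]
gripper_width: 0.444
tool shift cm [ 0.02  0.04 -0.08] xang -49.64667653039595 tilt [ 4.e-04  2.e-04 -1.e+00] pos [0.5765 0.308  0.1558] F [2.1 0.3 2. ] j6 1.2434451052668505 t 18.3
```

It clicked: the force rose to 6.7 N, then fell to 2 N as the TCP dropped 4 mm. Now pressing the seal.

```bash
python3 -m crank '[[0,0,0.15,0],[0,0,0,0]]'; python3 -m crank '[[0,0,0.15,0],[0,0,0,0]]'; python3 -m crank '[[0,0,0.15,0],[0,0,0,0]]'; python3 -m crank '[[0,0,0.15,0],[0,0,0,0]]'; python3 d.py .5763 .3077 .1536
```

```text
time: 18.47
tool_pos: [0.5766, 0.3081, 0.155]
tool_rot: [-0.0, 0.908, -0.42, 0.0]
contact_force: [-0.8, 0.2, 5.5]
gripper_width: 0.444
time: 18.63
tool_pos: [0.5767, 0.3082, 0.1543]
tool_rot: [-0.0, 0.908, -0.42, 0.0]
contact_force: [-1.6, -0.3, 9.1]
gripper_width: 0.445
time: 18.8
tool_pos: [0.5767, 0.3082, 0.1538]
tool_rot: [-0.0, 0.908, -0.42, 0.0]
contact_force: [-1.8, -0.6, 10.8]
gripper_width: 0.447
time: 18.97
tool_pos: [0.5768, 0.3083, 0.1535]
tool_rot: [-0.0, 0.908, -0.42, 0.0]
contact_force: [-4.3, -2.0, 15.3]
gripper_width: 0.443
tool shift cm [ 0.01  0.08 -0.01] xang -49.64088346463013 tilt [ 1.1e-03  5.0e-04 -1.0e+00] pos [0.5768 0.3083 0.1535] F [-4.3 -2.  15.3] j6 1.2434913948758195 t 18.9667
```

```bash
python3 -m crank '[[0,0.06,0.15,0],[0,0,0,0]]'; python3 -m crank '[[0,0,0.2,0],[0,0,0,0]]'; python3 -m crank '[[0,0,0.2,0],[0,0,0,0],[0,0,0,0]]'; python3 d.py .5763 .3077 .1536
```

```text
time: 19.13
tool_pos: [0.5769, 0.3083, 0.1535]
tool_rot: [-0.001, 0.908, -0.42, 0.001]
contact_force: [-6.7, -1.2, 19.4]
gripper_width: 0.446
time: 19.3
tool_pos: [0.577, 0.3084, 0.1535]
tool_rot: [-0.001, 0.908, -0.42, 0.001]
contact_force: [-9.1, -1.8, 25.6]
gripper_width: 0.449
time: 19.55
tool_pos: [0.5772, 0.3086, 0.1534]
tool_rot: [-0.002, 0.908, -0.42, 0.001]
contact_force: [-12.1, -3.8, 31.5]
gripper_width: 0.448
tool shift cm [ 0.01  0.12 -0.02] xang -49.62657248886554 tilt [ 0.0036  0.0019 -1.    ] pos [0.5772 0.3086 0.1534] F [-12.1  -3.8  31.5] j6 1.2431628138878141 t 19.55
```

```bash
python3 -m crank '[[0,0.1,0,0],[0,0,0,0],[0,0,0,0]]';  python3 -m crank '[[0,0.1,0,0],[0,0,0,0],[0,0,0,0],[0,0,0,0]]'; python3 - <<'E'
from h import *
d=grab('wrist','w15');s=grab('scene','s15');grab('top','t15')
cv2.imwrite('pics/c26.png',np.clip(np.hstack([cv2.resize(d['img'][150:430,210:430,::-1],(400,509)),cv2.resize(s['img'][130:257,370:470,::-1],(400,509),interpolation=2)])*1.6,0,255).astype(np.uint8))
E
python3 d.py .5763 .3077 .1536
```

```text
time: 19.8
tool_pos: [0.577, 0.3084, 0.1534]
tool_rot: [-0.003, 0.908, -0.42, 0.002]
contact_force: [-8.2, -2.2, 30.7]
gripper_width: 0.449
time: 20.13
tool_pos: [0.5769, 0.3083, 0.1534]
tool_rot: [-0.004, 0.908, -0.42, 0.002]
contact_force: [-7.3, -0.8, 28.8]
gripper_width: 0.446
tool shift cm [ 0.01  0.08 -0.02] xang -49.629055608644094 tilt [ 0.0073  0.0046 -1.    ] pos [0.5769 0.3083 0.1534] F [-7.  -0.3 28.3] j6 1.2422395376582704 t 20.2833
```

View pics/c26.png

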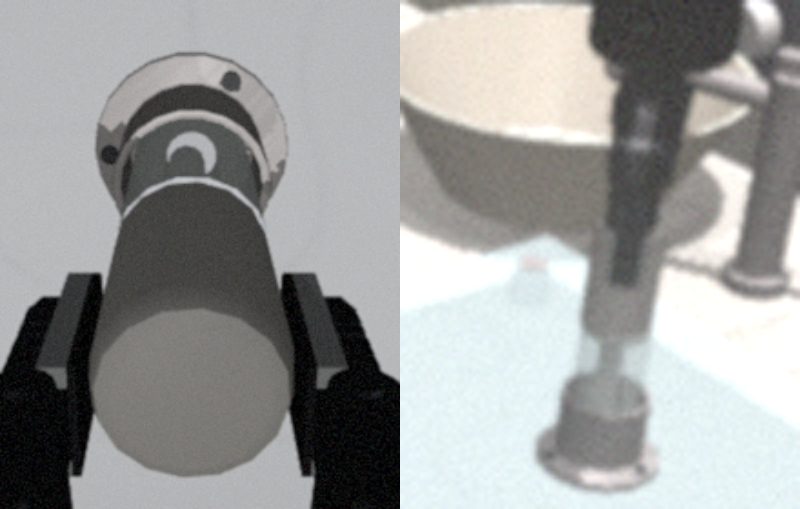

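View pics/s15.png

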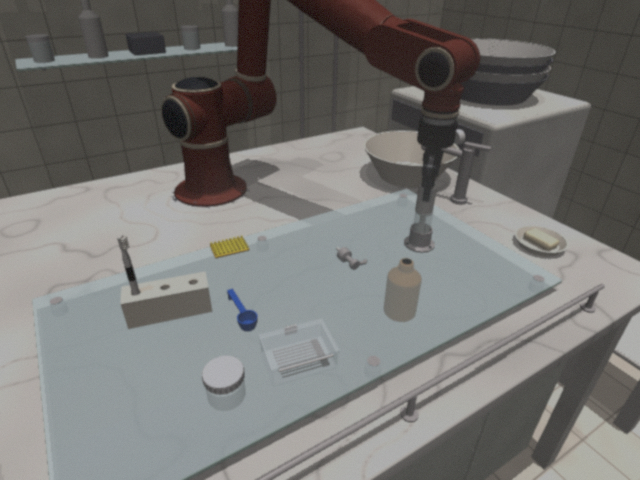

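The cap is down on the tube shoulder with the seal covered, and everything else is in place. Checking that the push holds before handing in.

```bash
python3 -m crank '[[0,0,0,0],[0,0,0,0],[0,0,0,0],[0,0,0,0],[0,0,0,0],[0,0,0,0]]'; python3 -m crank '[[0,0,0,0],[0,0,0,0],[0,0,0,0],[0,0,0,0],[0,0,0,0],[0,0,0,0]]'
```

```text
time: 20.78
tool_pos: [0.5769, 0.3083, 0.1534]
tool_rot: [-0.004, 0.908, -0.42, 0.002]
contact_force: [-7.8, -1.1, 28.9]
gripper_width: 0.447
time: 21.28
tool_pos: [0.5769, 0.3083, 0.1534]
tool_rot: [-0.004, 0.908, -0.42, 0.002]
contact_force: [-8.0, -0.5, 28.5]
gripper_width: 0.442
```

Stable at about 29 N. Handing in.

```bash
python3 -c "
from plant import manip
print(manip.job_done()); s=manip.state(); print(s['time'],s['contact_force'],s['tool_pos'])"
```

```text
the job is handed in; nothing more can be done
None
the job is handed in; nothing more can be done
```

The short toothbrush is in the travel tube, handle end first, with the cap clicked on and still gripped and pressed hard down when I handed the job in at 21.3 s.

- **Click:** the push force rose to 6.7 N, then dropped to 2.0 N while the tool fell about 4 mm.
- **Seal:** I pushed on to about 29 N downward, and over the last second before hand-in neither the force nor the height changed. The cap edge works out at about 0.122 m, 3 mm below the free seal, which matches it being fully squeezed. This comes from the tool height, as I had no direct reading of the seal.
- **Other items:** in the last scene picture the long toothbrush is still in its hole, and everything else on the shelf is where it was.
- **One imperfect check:** a sideways force of about 8 N remained under the push. Shifting the tool slightly reduced it from about 12 N but did not remove it. The cap stayed coaxial with the tube in both views.

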